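# Run the courtyard awning out over the carrom board

## Robot

A 6-joint arm with a two-finger parallel gripper is mounted at the origin on the work surface. World frame = base frame: x ahead of the robot, y to its left, z up, the work surface at z = 0. Lengths are in mm, angles in degrees, forces in N, time in s.
With the tool pointing down it reaches from about 350 to 850 mm from the base axis. Payload 8.1 kg.
Tool frame: the origin (TCP) lies midway between the tips of the shut fingers; the grasp point (between the pads) lies 19 mm behind it; x points along the fingers, z is the direction in which the jaws open and shut, and the axes are right-handed (so a half turn about x gives the same grasp; the last joint's range is limited). The gripper opens to 85 mm and grips with 20 to 120 N. Pads are 22 mm wide; open, the fingers measure 114 mm over their backs; the gripper's body (76 mm by 85 mm) begins 54 mm behind the grasp point. The pads swing forward as they close: fully open they stand 13 mm farther back than shut.
Start: joints at [71.138, 7.471, 85.268, -0, 87.261, -4.893], TCP at [144.813, 582.267, 231.292] pointing down, gripper open.
Joint ranges: [-169.43, 169.43], [-51.17, 129.36], [1.28, 143.12], [-76.62, 256.62], [0, 156.53], [-152.29, 152.29]. Speed limits (degrees/s): [136.94, 136.94, 159.86, 180, 180, 180].

## Interface

Orientations are given as [roll, pitch, yaw] about the fixed x, y, z axes, in that order (R = Rz(yaw) Ry(pitch) Rx(roll)).
In Python, from bench import r gives the robot as it stands. The module is installed in compiled form; this text tells all that it offers.
- The arm moves only by the tool servo_tool, never from a script. Its argument "commands" is a list that holds one entry, the list of rows, each a list of 7 numbers: the closure in counts, from 0 (fully open) to 255 (shut), then the shift along the tool's x, y, z in cm, then the turn, a rotation vector about the tool's x, y, z in degrees. A call has 1 to 8 rows; each row is the pose to reach, as a shift and turn from the pose commanded when the call began, along the tool's axes at that moment; what a row does not reach only later rows make up. A row lasts 1/10 s, in which the tool goes at most 50 mm and 8.59 degrees, less where a joint would pass 70% of its speed; a pose out of reach is approached as far as the arm can. A call with a gripper value outside its range is refused whole. The fingers move at their own pace and stop on an object; "force" is the grip in N (left out, the last holds). Time passes only in rows, so rows that repeat a pose let the fingers close. It gives the time, the measured TCP pose, the force and the opening at its end, in the units of the state.
- r.sense(): the state, without advancing time (a new reading comes with each control period).
- r.snapshot(name): name is "scene" or "side" or "wrist"; returns (picture, depth): 480x640x3 uint8, red, green, blue; 480x640 float32, mm along the optical axis (not along the pixel's ray), 0 where there is no reading.
- r.calibration(name): a dict with "fx", "fy", "cx", "cy" (pixels), "pose" (4x4, takes a point from camera to world coordinates). Camera axes: x right, y down, z forward; pixel columns grow to the right and rows downward; lengths in mm; the calibration is good to about 2 mm. A picture is of the moment at which its call begins: read the wrist's pose just before it. calibration takes no time and is no camera call; for the wrist camera it gives the pose at the moment of the call.
- r.hand_in(): hands the job in, once; it reports no verdict.
The state is a dict: "time": time; "joint_pos": joint angles; "qd": joint speeds; "joint_efforts": joint torques, N m; "tool_pos": TCP position; "tcp_rot": TCP orientation; "ft_force": force on the tool from outside, world axes, zero at the start; "wrist_torque": the same for the moment, N m; "finger_gap": finger opening in mm.
Only numpy, scipy, OpenCV 4.12 (cv2) and the standard library are available. Lean on these libraries where they do the work, as an engineer would, in place of code of your own. Each camera call takes 0.05 s, during which the arm holds its last target.

## Task

The sun is on the carrom board: run the awning out. On the aluminium switch box with the red paddle, push the paddle right over towards the yellow disc, hold it there for at least one second, then let it spring back to the middle. Do not push it towards the black disc, and leave the blue paddle on the other box (the fan) alone.

Things in the scene. Friction and masses are not known exactly. Their poses are not given: they have to be found in the camera images.
- awning_box: Awning switch: aluminium box 130 x 80 x 50 mm with a red paddle in the middle of its lid, fixed on the carrom board (surface 12 mm above the table). Origin: centre of its underside; x along the 130 mm side towards the end of the lid with the YELLOW disc (26 mm, 46 mm off centre; a black disc marks the other end); z up. Any yaw, left or right; boxes at least 200 mm apart.
- awning_toggle (a joint): Red paddle: pivot 50 mm above its box's origin, axis along box y; paddle 28 mm wide (box y), 10 mm thick, 22 to 65 mm above the pivot on a 10 mm stem. Value in rad: 0 upright at rest, positive leans to the yellow disc, stops at +-0.5. Spring 0.4 N m/rad to both sides (6 N at 35 mm above the pivot for full throw); recentres by itself in 0.3 s when let go.
- fan_box: Fan switch, to be left alone: aluminium box 130 x 80 x 50 mm with a blue paddle in the middle of its lid, fixed on the carrom board (surface 12 mm above the table). Origin: centre of its underside; x along the 130 mm side towards the end of the lid with the YELLOW disc (26 mm, 46 mm off centre; a black disc marks the other end); z up.
- fan_toggle (a joint): Blue paddle: pivot 50 mm above its box's origin, axis along box y; paddle 28 mm wide (box y), 10 mm thick, 22 to 65 mm above the pivot on a 10 mm stem. Value in rad: 0 upright at rest, positive leans to the yellow disc, stops at +-0.5. Spring-centred like the red one.

How it is judged (in metres and radians):
On the way, in this order (a step that is already met when the one before it is completed fails the run):
1. the red paddle is pushed over towards the yellow disc (beyond 0.33 rad) and held there for 1 s (value of joint awning_toggle above 0.33 rad), for 1 s.
2. the red paddle is let back to the middle (within 0.08 rad) (value of joint awning_toggle between -0.08 and 0.08 rad), for 0.2 s.
At the end, for the whole second after the job is handed in: Both paddles stand upright in the middle, within 0.08 rad, after the red one was held over towards the yellow disc for one second (all of step 2 and value of joint fan_toggle between -0.08 and 0.08 rad); the robot touches nothing.
It fails at once if the red paddle is pushed towards the black disc (beyond 0.2 rad) (value of joint awning_toggle below -0.2 rad).
It fails at once if the blue paddle is worked either way (beyond 0.2 rad) (not (value of joint fan_toggle between -0.2 and 0.2 rad)).
It also fails if it takes over 34 s, if anything falls off the work surface, if the arm or the gripper's body presses on something with over 40 N, if the wrist force passes 120 N, or if a joint passes its speed limit or range.

## Working session

There is one attempt and no reset: what is moved stays moved. The work goes in short steps, Python scripts to look and compute and a tool call to move; the robot and the scene stay as the last step left them, time stands still between calls to the robot, and variables do not carry over. Pictures are saved under pics/ and viewed, and the job is handed in when it is done.

Besides the shell and the picture viewer there is one more tool, called after "Emit:" as a command line: name --argument value ..., lists and objects as JSON in quotes. servo_tool: Moves the arm, as the interface text tells. Its arguments: {"type":"object","properties":{"commands":{"type":"array","items":{"type":"array","items":{"type":"array","items":{"type":"number"}}}},"force":{"type":"number"}},"required":["commands"]}

```bash
mkdir -p pics; python3 - <<'E'
from bench import r
import cv2,numpy as np
for n in ("scene","side"):
    p,d=r.snapshot(n); cv2.imwrite(f"pics/{n}0.png",p[:,:,::-1]); np.savez(f"{n}0.npz",p=p,d=d,**{k:v for k,v in r.calibration(n).items()})
print(r.sense())
E
```

```text
{'time': 0.1, 'joint_pos': array([ 7.11383819e+01,  7.51081148e+00,  8.53254273e+01,  3.03186355e-04,
        8.72616647e+01, -4.89328638e+00]), 'qd': array([ 0.00917015, -0.01988746, -0.15405742,  0.14093486,  0.00346408,
       -0.09652345]), 'joint_efforts': array([ 1.01398993e-03, -5.70960617e+01, -5.01936042e+01, -2.62006506e-04,
        8.27499374e-03,  1.19033475e-04]), 'tool_pos': array([144.64380403, 581.77613912, 230.32613364]), 'tcp_rot': array([ 174.92949864,   89.902096  , -109.03884788]), 'ft_force': array([-0.08530518,  0.04956542,  0.25178966]), 'wrist_torque': array([-0.0208183 ,  0.00346122, -0.01171307]), 'finger_gap': 85.31842098895886}
```

View pics/scene0.png

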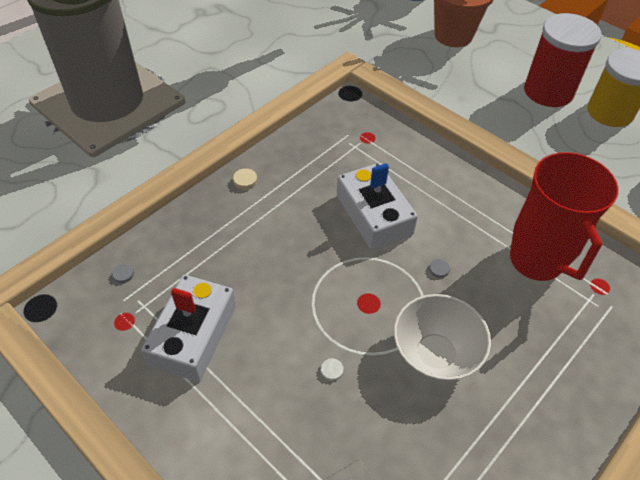

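View pics/side0.png

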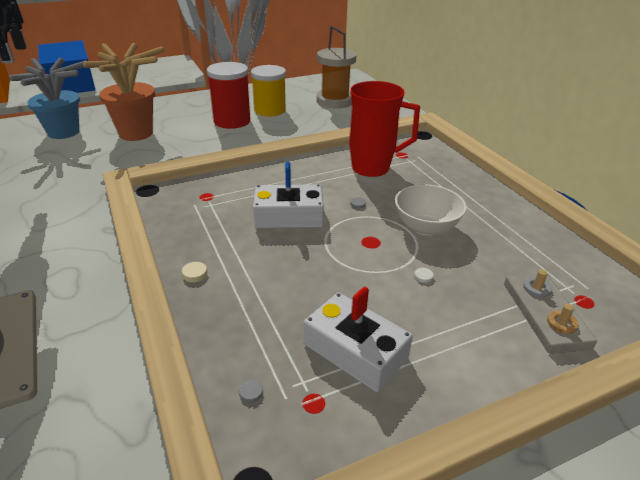

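The scene view shows the red-paddle box at about (190,325), with its yellow disc at (202,290) and its black disc at (173,346). The blue box is at (377,205). Side view: red paddle at (360,303), its yellow disc at (331,311), its black disc at (386,343).

```bash
cat > h.py <<'E'
import numpy as np,cv2
def load(n):
    z=np.load(n+".npz"); return z
def pts(z,uv):
    uv=np.asarray(uv).astype(int); d=z['d'][uv[:,1],uv[:,0]]; T=z['pose']
    c=np.c_[(uv[:,0]-z['cx'])/z['fx']*d,(uv[:,1]-z['cy'])/z['fy']*d,d]
    return (c@T[:3,:3].T+T[:3,3])[d>0]
def plane(z,u,v,h):
    T=z['pose']; ray=T[:3,:3]@np.array([(u-z['cx'])/z['fx'],(v-z['cy'])/z['fy'],1]); return T[:3,3]+ray*(h-T[2,3])/ray[2]
E
python3 - <<'E'
from h import *
np.set_printoptions(precision=1,suppress=True)
def blobs(n,boxes):
    z=load(n); hsv=cv2.cvtColor(z['p'],cv2.COLOR_RGB2HSV)
    for name,(u0,v0,u1,v1),f in boxes:
        m=np.zeros(hsv.shape[:2],bool); m[v0:v1,u0:u1]=f(hsv)[v0:v1,u0:u1]
        k,l,s,c=cv2.connectedComponentsWithStats(m.astype(np.uint8)); i=1+s[1:,4].argmax()
        ys,xs=np.where(l==i); P=pts(z,np.c_[xs,ys])
        print(n,name,s[i,4],c[i],'plane62',plane(z,*c[i],62),'depth med',np.median(P,0),'min',np.percentile(P,3,axis=0),'max',np.percentile(P,97,axis=0))
Y=lambda h:(abs(h[...,0].astype(int)-25)<7)&(h[...,1]>150)&(h[...,2]>110)
R=lambda h:((h[...,0]<8)|(h[...,0]>172))&(h[...,1]>140)&(h[...,2]>60)
K=lambda h:(h[...,2]<45)
B=lambda h:(abs(h[...,0].astype(int)-112)<12)&(h[...,1]>140)
blobs("scene0",[("Y",(185,275,220,305),Y),("K",(155,332,185,360),K),("R",(165,280,200,320),R),("fY",(350,165,375,185),Y),("fK",(380,203,402,225),K),("fB",(360,155,395,195),B)])
blobs("side0",[("Y",(315,298,350,322),Y),("K",(374,332,402,354),K),("R",(345,280,372,322),R),("fY",(250,185,275,202),Y),("fK",(303,188,322,200),K),("fB",(280,155,297,192),B)])
E
```

```text
scene0 Y 203 [201.9 289.9] plane62 [ 503.  -173.8   62. ] depth med [ 503.9 -174.2   64.1] min [ 492.9 -184.7   62. ] max [ 515.  -164.    66.4]
scene0 K 230 [172.6 345.6] plane62 [ 542.8 -257.1   62. ] depth med [ 543.6 -257.5   64. ] min [ 533.7 -267.5   61.6] max [ 554.7 -247.2   66.5]
scene0 R 386 [183.2 300.3] plane62 [ 497.5 -203.    62. ] depth med [ 527.6 -217.5  113.5] min [ 515.6 -223.6   88.7] max [ 537.3 -209.9  128. ]
scene0 fY 133 [363.3 174.9] plane62 [519.7 154.1  62. ] depth med [521.4 152.2  64.4] min [510.3 142.1  61.4] max [531.8 163.4  65.9]
scene0 fK 136 [390.2 214.5] plane62 [605.3 119.6  62. ] depth med [606.3 118.3  64.1] min [595.7 107.6  61.7] max [616.1 127.7  66.3]
scene0 fB 305 [378.9 175.6] plane62 [539.1 171.   62. ] depth med [565.7 132.5 110.9] min [558.8 122.8  88. ] max [571.  144.4 127.8]
side0 Y 188 [330.9 310.1] plane62 [ 507.1 -169.1   62. ] depth med [ 505.2 -173.1   66. ] min [ 494.4 -183.8   64.3] max [ 516.2 -161.2   67.7]
side0 K 218 [385.7 343.3] plane62 [ 546.8 -253.3   62. ] depth med [ 544.6 -256.    66. ] min [ 534.3 -266.8   64.3] max [ 555.9 -244.9   67.4]
side0 R 395 [359.3 303. ] plane62 [ 550.9 -172.5   62. ] depth med [ 521.9 -218.3  114.1] min [ 512.5 -222.4   90.9] max [ 536.1 -210.2  129.1]
side0 fY 79 [263.7 194.3] plane62 [524.5 160.6  62. ] depth med [522.1 154.4  66.2] min [512.  142.8  64.8] max [533.4 166.2  67.8]
side0 fK 68 [312.5 194. ] plane62 [610.3 125.2  62. ] depth med [607.2 118.4  66.6] min [597.7 108.6  65.1] max [616.2 129.4  68.1]
side0 fB 98 [287.5 174. ] plane62 [595.1 215.1  62. ] depth med [561.2 126.4 116. ] min [557.4 123.5  92.3] max [568.  141.6 130.3]
```

```bash
cat >> h.py <<'E'
from scipy.spatial.transform import Rotation as Ro
def rot(s): return Ro.from_euler('xyz',s['tcp_rot'],degrees=True)
PUSH=np.array([-0.428,0.904,0]); C=np.array([524,-215,62.])
def targ(ysign): # tool x down, tool y = ysign*PUSH
    x=np.array([0,0,-1.]); y=ysign*PUSH/np.linalg.norm(PUSH); return Ro.from_matrix(np.c_[x,y,np.cross(x,y)])
def rel(s,p,Rt):
    R=rot(s); return R.inv().apply(np.asarray(p)-s['tool_pos'])/10,(R.inv()*Rt).as_rotvec(degrees=True)
E
python3 - <<'E'
from bench import r
from h import *
np.set_printoptions(precision=2,suppress=True)
s=r.sense(); print(rot(s).as_matrix())
p=C-45*PUSH; p[2]=200
print(p)
for y in(1,-1): print(y,rel(s,p,targ(y)))
for u in (("z",1),("z",-1)):
    x=np.array([0,0,-1.]);zz=u[1]*PUSH/np.linalg.norm(PUSH);print('z',u,rel(s,p,Ro.from_matrix(np.c_[x,np.cross(zz,x),zz])))
z=load("scene0"); print("mug",pts(z,[(535,230),(570,170),(560,250)]),"bowl",pts(z,[(430,310),(410,350)]))
E
```

```text
[[-0.   -0.97  0.24]
 [-0.    0.24  0.97]
 [-1.    0.   -0.  ]]
[ 543.26 -255.68  200.  ]
1 (array([  3.15, -58.9 , -71.64]), array([50.7 , -0.09,  0.04]))
-1 (array([  3.15, -58.9 , -71.64]), array([-129.3 ,   -0.04,   -0.11]))
z ('z', 1) (array([  3.15, -58.9 , -71.64]), array([-39.3 ,  -0.09,  -0.04]))
z ('z', -1) (array([  3.15, -58.9 , -71.64]), array([140.7 ,  -0.05,   0.12]))
mug [[796.66 199.18 119.27]
 [783.78 290.08 164.05]
 [837.8  208.05 101.88]] bowl [[750.12  35.93  42.53]
 [765.45 -26.03  27.25]]
```

Emit:
servo_tool --commands '[[[255,0.3,-4,-3,6,0,0],[255,0.5,-8,-6,12,0,0],[255,0.8,-12,-9,18,0,0],[255,1,-16,-12,25,0,0],[255,1,-20,-15,32,0,0],[255,1,-24,-18,38,0,0],[255,1,-28,-21,45,0,0],[255,1,-32,-24,50.7,0,0]]]'

```text
time: 0.9
tool_pos: [397.9, 270.5, 221.1]
tcp_rot: [149.0, 90.0, 174.1]
ft_force: [1.2, 0.9, 0.7]
finger_gap: 0.1
```

```bash
python3 - <<'E'
from bench import r
from h import *
np.set_printoptions(precision=2,suppress=True)
s=r.sense(); print(s['time'],s['tool_pos'],s['joint_pos'],s['finger_gap'])
p=C-45*PUSH; p[2]=200
print(rel(s,p,targ(1)))
E
```

```text
0.9 [397.95 270.47 221.1 ] [ 28.09 -10.98 104.4    0.    86.58   3.03] 0.062483222425404
(array([  2.11, -53.82,  -9.12]), array([-0.27, -0.  , -0.  ]))
```

Emit:
servo_tool --commands '[[[255,0.5,-4.5,-0.8,0,0,0],[255,0.5,-9.5,-1.6,0,0,0],[255,0.5,-14.3,-2.4,0,0,0],[255,1,-19,-3.2,0,0,0],[255,1,-24,-4,0,0,0],[255,1,-29,-5,0,0,0],[255,1,-34,-5.8,0,0,0],[255,1,-38,-6.5,0,0,0]]]'

```text
time: 1.7
tool_pos: [501.0, -101.5, 211.0]
tcp_rot: [173.1, 90.0, -161.6]
ft_force: [0.5, 1.2, 0.4]
finger_gap: -0.2
```

Emit:
servo_tool --commands '[[[255,0,-4,-0.7,0,0,0],[255,0,-8,-1.4,0,0,0],[255,0.5,-12,-2.1,0,0,0],[255,1,-15.8,-2.6,0,0,0],[255,1,-15.8,-2.6,0,0,0],[255,1,-15.8,-2.6,0,0,0]]]'

```text
time: 2.3
tool_pos: [544.6, -253.4, 200.0]
tcp_rot: [120.1, 89.9, 145.4]
ft_force: [-0.1, 0.7, -0.5]
finger_gap: -0.1
```

```bash
python3 - <<'E'
from bench import r
from h import *
np.set_printoptions(precision=2,suppress=True)
s=r.sense(); print(s['time'],s['tool_pos'],s['joint_pos'],s['ft_force'])
p=C-30*PUSH; p[2]=102
print(rel(s,p,targ(1)))
for n in ("side","wrist"):
    p,d=r.snapshot(n); cv2.imwrite(f"pics/{n}1.png",p[:,:,::-1]); np.savez(f"{n}1.npz",p=p,d=d,**{k:v for k,v in r.calibration(n).items()})
E
```

```text
2.3 [ 544.59 -253.36  200.05] [-29.85   8.6   87.31   0.01  84.23 -55.08] [-0.14  0.71 -0.52]
(array([ 9.81,  1.33, -0.21]), array([-0.1 , -0.07, -0.11]))
```

View pics/side1.png

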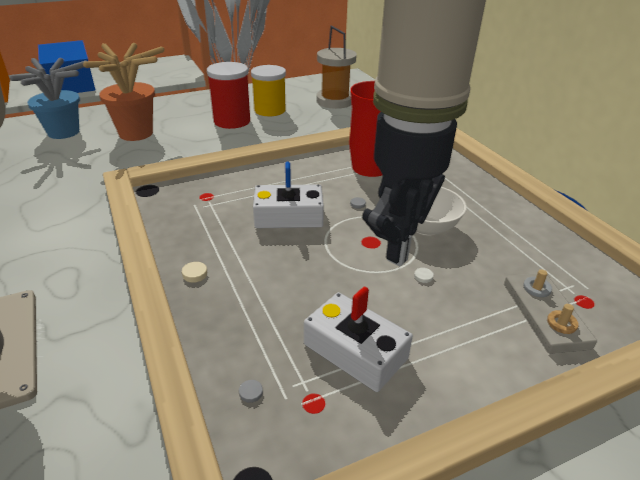

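View pics/wrist1.png

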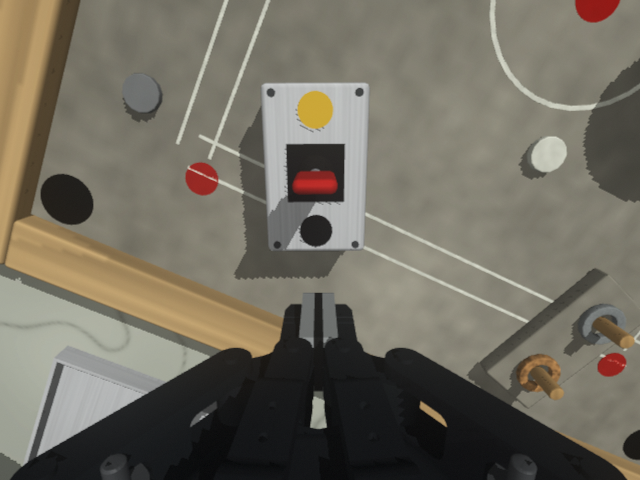

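Wrist view: the box is square to the tool. The red paddle is at (316,183), the yellow disc at (315,110) beyond it, and the black disc at (316,230) is nearer the fingers (318,300). The shut fingers are on the black side, lined up with the paddle. I'll lower them there, then push.

Emit:
servo_tool --commands '[[[255,3,0,-0.1,0,0,0],[255,6,0,-0.2,0,0,0],[255,9,0,-0.2,0,0,0],[255,9.8,0.5,-0.2,0,0,0],[255,9.8,1.3,-0.2,0,0,0],[255,9.8,1.8,-0.2,0,0,0],[255,9.8,1.8,-0.2,0,0,0],[255,9.8,1.8,-0.2,0,0,0]]]'

```text
time: 3.2
tool_pos: [536.8, -237.7, 105.4]
tcp_rot: [-55.5, 89.8, -30.1]
ft_force: [0.8, -1.2, -0.2]
finger_gap: -0.1
```

```bash
cat > st.py <<'E'
from bench import r
from h import *
import sys
np.set_printoptions(precision=2,suppress=True)
s=r.sense(); q=s['tool_pos']-C
u=PUSH/np.linalg.norm(PUSH)
print(s['time'],'along',q@u,'side',np.cross(u,q)[2],'h',q[2],'F along',s['ft_force']@u,s['ft_force'])
if len(sys.argv)>1:
  for n in ("side","scene"):
    p,d=r.snapshot(n); cv2.imwrite(f"pics/{n}{sys.argv[1]}.png",p[:,:,::-1])
E
python3 st.py 2
```

```text
3.2 along -26.011583293472324 side -1.8271648828526565 h 43.35360538103296 F along -1.392652805295509 [ 0.78 -1.17 -0.23]
```

View pics/side2.png

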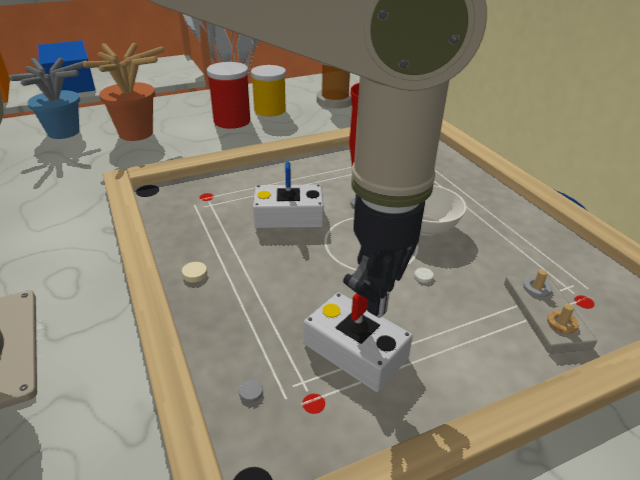

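The tip (376,308) is just behind the red paddle (360,303) on the black side. I'll push in steps and check the force.

Emit:
servo_tool --commands '[[[255,0.2,0.5,0.2,0,0,0],[255,0.2,1,0.2,0,0,0],[255,0.2,1.5,0.2,0,0,0],[255,0.2,2,0.2,0,0,0],[255,0.2,2,0.2,0,0,0]]]'

```text
time: 3.8
tool_pos: [528.7, -218.1, 101.3]
tcp_rot: [-105.2, 90.0, -79.8]
ft_force: [0.1, -1.8, -0.9]
finger_gap: -0.4
```

```bash
python3 st.py 3
```

```text
3.8 along -4.854469916731987 side -2.944760694829503 h 39.272155386064654 F along -1.6713976881206818 [ 0.12 -1.79 -0.93]
```

View pics/side3.png

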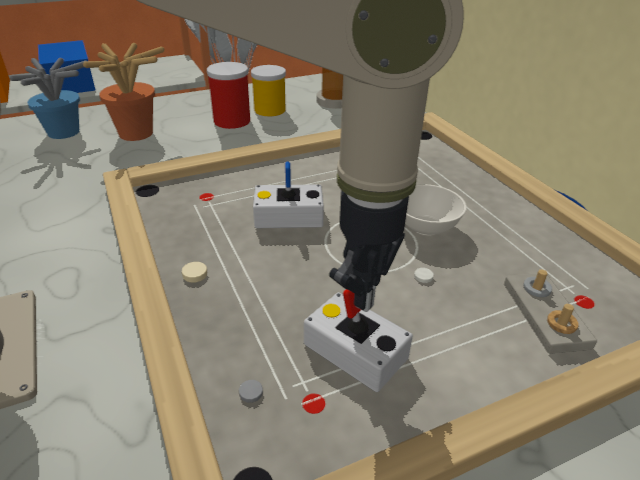

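View pics/scene3.png

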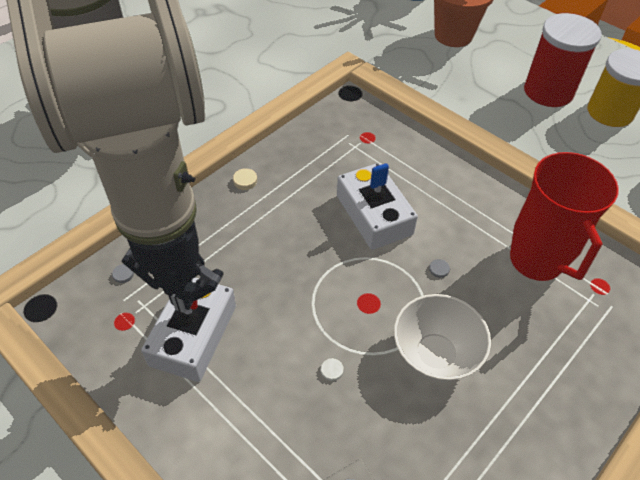

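The paddle has started to lean towards the yellow disc, with its top now at (350,290) in the side view. I'll keep pushing.

Emit:
servo_tool --commands '[[[255,0,0.3,0.2,0,0,0],[255,0,0.6,0.2,0,0,0],[255,0,0.8,0.2,0,0,0],[255,0,0.8,0.2,0,0,0]]]'

```text
time: 4.3
tool_pos: [527.4, -210.4, 101.4]
tcp_rot: [-56.9, 90.0, -31.6]
ft_force: [2.0, -3.3, -0.6]
finger_gap: -0.1
```

```bash
python3 st.py 4
```

```text
4.3 along 2.7286263769318198 side -5.0817665822023725 h 39.418816785269925 F along -3.829971093225906 [ 2.01 -3.29 -0.58]
```

View pics/side4.png

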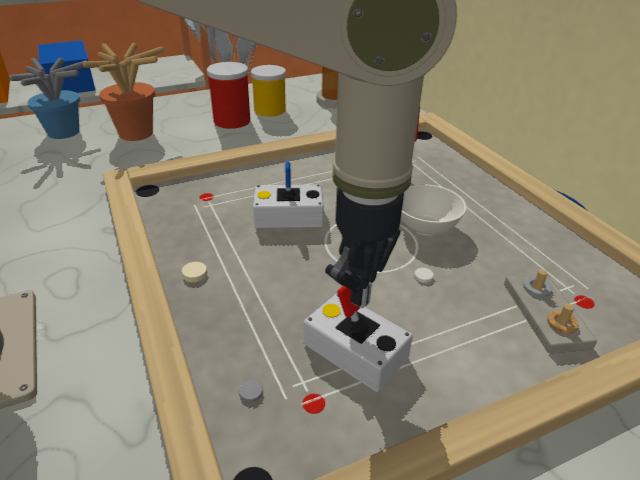

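Emit:
servo_tool --commands '[[[255,0,0.1,0,0,0,0],[255,0,0.2,0,0,0,0],[255,0,0.25,0,0,0,0],[255,0,0.25,0,0,0,0]]]'

```text
time: 4.8
tool_pos: [526.3, -208.2, 101.4]
tcp_rot: [-57.9, 90.0, -32.6]
ft_force: [3.1, -4.3, -1.2]
finger_gap: 0.1
```

```bash
python3 st.py 5; python3 - <<'E'
import cv2
a=cv2.imread('pics/side5.png')[240:400,280:440]
cv2.imwrite('pics/c5.png',cv2.resize(a,None,fx=3.7,fy=3.7,interpolation=cv2.INTER_CUBIC))
E
```

```text
4.8 along 5.165291564290024 side -5.002862167294962 h 39.37182004172328 F along -5.226100276961213 [ 3.09 -4.32 -1.16]
```

View pics/c5.png

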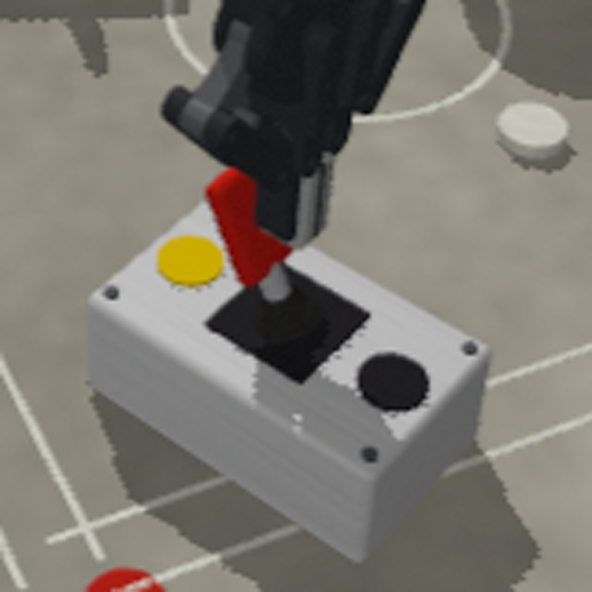

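The paddle leans well over to the yellow disc. The force of about 5.2 N at 39 mm above the pivot matches near-full throw. I'll hold here and measure the lean from depth.

Emit:
servo_tool --commands '[[[255,0,0.05,0,0,0,0],[255,0,0.05,0,0,0,0],[255,0,0.05,0,0,0,0],[255,0,0.05,0,0,0,0],[255,0,0.05,0,0,0,0],[255,0,0.05,0,0,0,0],[255,0,0.05,0,0,0,0],[255,0,0.05,0,0,0,0]]]'

```text
time: 5.7
tool_pos: [526.1, -207.7, 101.3]
tcp_rot: [-51.8, 90.0, -26.4]
ft_force: [2.4, -3.9, 0.5]
finger_gap: -0.1
```

```bash
cat > ang.py <<'E'
from bench import r
from h import *
np.set_printoptions(precision=2,suppress=True)
u=PUSH/np.linalg.norm(PUSH)
def meas(n,tag):
    z=dict(r.calibration(n)); z['p'],z['d']=r.snapshot(n)
    h=cv2.cvtColor(z['p'],cv2.COLOR_RGB2HSV)
    m=((h[...,0]<8)|(h[...,0]>172))&(h[...,1]>140)&(h[...,2]>50)
    ys,xs=np.where(m); ok=z['d'][ys,xs]>0; P=pts(z,np.c_[xs[ok],ys[ok]])
    q=P-C; k=(np.hypot(q[:,0],q[:,1])<60)&(q[:,2]>15)&(q[:,2]<75); q=q[k]
    a=q@u; s=np.polyfit(q[:,2],a,1)
    print(tag,n,k.sum(),'slope angle',np.arctan(s[0]),'mean-ray angle',np.arctan2(a.mean(),q[:,2].mean()),'zmax',q[:,2].max())
for n in("side","scene"): meas(n,'')
E
python3 st.py; python3 ang.py
```

```text
5.7 along 5.680597344620297 side -4.96757891614039 h 39.311990485122934 F along -4.523537605863886 [ 2.37 -3.88  0.49]
 side 355 slope angle 0.4630916331183831 mean-ray angle 0.3949593895850058 zmax 66.23388765263024
 scene 42 slope angle -0.07000405484885368 mean-ray angle 0.3218420972400515 zmax 50.788151027078584
```

Emit:
servo_tool --commands '[[[255,0,0,0,0,0,0],[255,0,0,0,0,0,0],[255,0,0,0,0,0,0],[255,0,0,0,0,0,0],[255,0,0,0,0,0,0],[255,0,0,0,0,0,0],[255,0,0,0,0,0,0],[255,0,0,0,0,0,0]]]'

```text
time: 6.6
tool_pos: [526.0, -207.7, 101.3]
tcp_rot: [-122.3, 90.0, -97.0]
ft_force: [1.6, -4.2, 0.3]
finger_gap: -0.3
```

The side depth gives 0.46 rad, the force gives about 0.45, and the geometry gives about 0.5. All are well above 0.33, and it has been held for over 1.8 s. I'll back off along the same path.

Emit:
servo_tool --commands '[[[255,0,-0.4,0,0,0,0],[255,0,-0.8,0,0,0,0],[255,0,-1.2,0,0,0,0],[255,0,-1.6,0,0,0,0],[255,0,-2,0,0,0,0],[255,0,-2.5,0,0,0,0],[255,0,-3.2,0,0,0,0],[255,0,-4,0,0,0,0]]]'

```text
time: 7.4
tool_pos: [543.1, -244.2, 101.0]
tcp_rot: [121.2, 90.0, 146.5]
ft_force: [-0.7, -0.3, -0.5]
finger_gap: 0.3
```

Emit:
servo_tool --commands '[[[255,0,-0.5,0,0,0,0],[255,0,-0.5,0,0,0,0],[255,-3,-0.5,0,0,0,0],[255,-7,-0.5,0,0,0,0],[255,-10,-1,0,0,0,0],[255,-12,-2,0,0,0,0],[255,-12,-2,0,0,0,0],[255,-12,-2,0,0,0,0]]]'

```text
time: 8.2
tool_pos: [551.7, -261.9, 221.2]
tcp_rot: [-35.0, 90.0, -9.7]
ft_force: [-0.1, 0.5, -0.2]
finger_gap: -0.4
```

```bash
python3 st.py 6; python3 ang.py
```

```text
8.2 along -54.30111522321509 side -4.984610595178964 h 159.2049574686129 F along 0.48097983429018165 [-0.05  0.51 -0.22]
 side 390 slope angle 0.04691032010171924 mean-ray angle -0.0395733842468197 zmax 68.24920997227758
 scene 384 slope angle 0.05929531996041264 mean-ray angle -0.07121756015179916 zmax 67.66909127679412
```

View pics/side6.png

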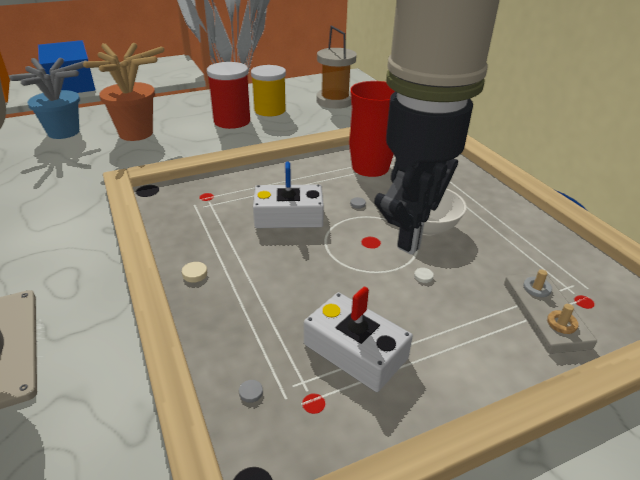

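The red paddle is back at (360,303), the same place as in the first picture. The blue paddle (288,175) hasn't moved and the arm is clear of everything, so I'm handing in.

```bash
python3 -c "
from bench import r
print(r.hand_in(), r.sense()['time'])"
```

```text
the job is handed in; nothing more can be done
the job is handed in; nothing more can be done
```

I pushed the red paddle over to the yellow disc with the shut fingers, held it there for about 1.8 s, then backed off and handed the job in at about 8.4 s.

- **Lean while held:** the side camera's depth gave about 0.46 rad and the push force (4.5–5.2 N) gave 0.45–0.5 rad, both above the 0.33 needed. The scene camera gave no usable lean then, because the gripper hid most of the paddle (only 42 pixels, slope -0.07 rad).
- **After release:** the red paddle is back at the same pixels as in the first picture. Depth estimates of its lean ranged from -0.07 to +0.06 rad, which is within the 0.08 limit, but the two ways of estimating differ by about 0.1 rad.
- **Everything else:** the blue paddle looks unmoved. The arm ended clear of everything with about 0.5 N on the wrist, which is sensor noise.
- **Off-centre push:** the fingers had drifted about 5 mm off the paddle's centreline, which did not affect the push.

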